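Set the slice thickness on a bread slicing guide

TASK

Set the bread slicing guide to the slice thickness marked on its gauge: with a fingertip on top of the knurled wheel, press lightly and roll it stroke by stroke, without pinching it, until the gap at the knife fence has closed so far that the dark index line of the stop is in line with the dark line of the gauge rider. Move the stop only by the wheel, leave the gauge rider and the things standing around where they are, and finish with the hand clear of everything.

Things in the scene. Friction and masses are not known exactly. Their poses are not given: they have to be found in the camera images.
- slicer: Fixed bread slicing guide: wooden board with metal parts. Origin on the worktop straight below the wheel's axis; x points about away from the robot, y left along the adjuster screw, z up. In it the board spans x -45..130, y -35..215 mm, 20 high. Knife fence: two upright steel plates with a slot, near face at y = 120, x 30..125 mm, 85 mm high (the guide's highest part).
- wheel: Black knurled wheel at the guide's right end, radius 28, 24 mm wide, axis level along the guide's y; origin at its centre, turns with it. Metal cheeks beside it reach 52 mm above the worktop. Rolling its top away from the robot (guide +x) by 28 mm (1 rad) moves the stop 8 mm toward the fence; rolling back opens it. It turns easily (under 2 N at the rim), by friction, and stays as left.
- wheel_top (a point): Highest point of the wheel's rim, at mid width, 74 mm above the worktop; does not turn with the wheel; axes as the guide's. Wheel, screw and stop are sprung as one: they begin to sink at about 2 N, then 1 N per mm, to an end 6 mm down, and rise again when let go. Keep the press under 30 N; touch it from above only.
- stop: Sliding stop, driven by the wheel, not to be touched: a nut block on the screw with an upright steel plate (90 mm long, 77 mm high) facing the fence. Slides along the guide's y only; gap from plate to fence 55 mm at the widest, 3 mm at the narrowest. Origin at worktop height, above it the plate's face.
- stop_mark (a point): Robot-side end of the stop's dark raised index line (3 mm wide, on top of the nut, along the guide's x), 55 mm above the worktop, in the plane of the plate's face.
- gauge: Gauge rider, clamped at the wanted thickness, not to be touched: a metal block 20 x 16 x 21 mm with a small clamp screw, on the scale rail along the robot side of the guide, with a dark raised line on top. Origin at worktop height in the plane of that line.
- gauge_mark (a point): Far end of the dark line (3 mm wide, along the guide's x) on the gauge rider, 55 mm above the worktop; axes as the guide's. Wanted: stop_mark at the same y as this point in the guide's frame. At the start stop_mark lies 16 to 40 mm to the right of it (-y).
- mug: White mug, 92 x 127 x 95 mm, loose, to the right of the guide; origin at the centre of its underside. Leave alone.
- jar: Jam jar, 66 mm across, 100 mm high, loose, behind and to the right; origin at the centre of its underside. Leave alone.
- tin: Flat fish tin, 86 mm across, 40 mm high, loose, to the left in front; origin at the centre of its underside. Leave alone.

How it is judged:
By the outcome, as a careful person would: the job done as asked, in the order asked, and still so for the second after the job is handed in, with the robot touching nothing.
It also fails if it takes over 64 s, if anything falls off the work surface, if the arm or the gripper's body presses on something with over 40 N, if the wrist force passes 120 N, or if a joint passes its speed limit or range.

ROBOT

A 7-joint arm with a two-finger parallel gripper is mounted at the origin on a cart in front of the work surface, level with it; the furniture and walls round the work are solid. World frame = base frame: x ahead of the robot, y to its left, z up, the work surface at z = 0. Lengths are in m, angles in rad, forces in N, time in s.
With the tool pointing down it reaches from about 0.425 to 0.95 m from the base axis. Payload 16.7 kg.
Tool frame: the origin (TCP) lies midway between the tips of the shut fingers; the grasp point (between the pads) lies 19 mm behind it; z points along the fingers, y is the line along which they close (so a half turn about z gives the same grasp; the last joint's range is limited). The gripper opens to 94 mm and grips with 3 to 60 N. Pads are 16 mm wide; open, the fingers measure 119 mm over their backs; the gripper's body (75 mm by 177 mm) begins 78 mm behind the grasp point.
Start: joints at [0.959, 0.426, 0.074, 1.606, -0.034, 1.111, -0.067], TCP at [0.301, -0.604, 0.205] pointing down, gripper open.
Joint ranges: [-2.85, 2.85], [-0.5, 2.14], [-1.23, 1.37], [0.21, 2.46], [-1.02, 4.16], [0.16, 2.05], [-2.73, 2.73]. Speed limits (rad/s): [1.89, 1.89, 2.39, 2.39, 3.01, 3.01, 3.01].

INTERFACE

Orientations are given as a unit quaternion [w, x, y, z].
In Python, from cell import telemetry, optics, job, spotter gives the robot as it stands. The module is installed in compiled form; this text tells all that it offers.
- The arm moves only by the tool carry_out, never from a script. Its argument "steps" is one flat list of numbers, 7 for each row, row after row: the opening, from -1 (shut) to 1 (fully open), then the shift along the tool's x, y, z as a fraction of full scale, then the turn, a rotation vector about the tool's x, y, z as a fraction of full scale. A call has 1 to 5 rows; each row is the pose to reach, as a shift and turn from the pose commanded when the call began, along the tool's axes at that moment, turning the shorter way round; what a row does not reach only later rows make up. Full scale, the value 1, is 0.8 m for a shift and 2 pi rad for a turn. A row lasts 1/10 s, in which the tool goes at most 50 mm and 8.59 degrees, less where a joint would pass 70% of its speed; a pose out of reach is approached as far as the arm can. A call with a number of a shift or a turn outside -1 to 1 is refused whole. A call with a gripper value outside its range is refused whole. The fingers move at their own pace and stop on an object; "grip_force" is the grip in N (left out, the last holds). Time passes only in rows, so rows that repeat a pose let the fingers close. It gives the time, the measured TCP pose, the force, the opening and the grip force at its end, in the units of the state.
- telemetry.read_state(): the state, without advancing time (a new reading comes with each control period).
- optics.snapshot(name): name is "side" or "top"; returns a dict with "pixels" (384x512x3 uint8, blue, green, red), "camera_matrix" (3x3 intrinsics, pixels), "R" (3x3) and "t" (3): a world point X has camera coordinates R X + t. Camera axes: x right, y down, z forward; pixel columns grow to the right and rows downward; lengths in m; the calibration is good to about 2 mm. A picture is of the moment at which its call begins. There is no depth.
- job.sign_off(): hands the job in; it is judged then, once.
Trained networks look in a picture, given as the dict that the camera call returned (one of the last four; its "shot" number tells which), for a name from the list of things; names that differ only in an ending like _2 or _b are one class to them, and where a whole thing is asked for, a point or a joint stands for the part that bears it (a point fixed in the world has none). Each returns a list of dicts, best first, with "score" (0 to 1); they miss things now and then, are a little off and sometimes report something else, mostly with a low value. They report only what shows in the picture. A call takes as long as a camera call.
- spotter.search_frame(query, picture): "box" ([left, top, right, bottom] in pixels, round what is visible of it).
- spotter.trace(query, picture): "region" (384x512 bool, what is visible of it) and "box" ([left, top, right, bottom] in pixels, round what is visible of it).
- spotter.place_of(query, picture): "position" ([column, row] in pixels: a listed point, or the origin of a listed thing).
The state is a dict: "t": time; "q": joint angles; "dq": joint speeds; "joint_torque": joint torques, N m; "tool_pos": TCP position; "tool_rot": TCP orientation; "contact_force": force on the tool from outside, world axes, zero at the start; "moment": the same for the moment, N m; "grip_width": finger opening in m; "grasp_force": force on a finger pad.
Only numpy, scipy, OpenCV 4.12 (cv2) and the standard library are available. Lean on these libraries where they do the work, as an engineer would, in place of code of your own. Each camera call takes 0.05 s, during which the arm holds its last target. There are 200 camera calls.

## Working session

There is one attempt and no reset: what is moved stays moved. The work goes in short steps, Python scripts to look and compute and a tool call to move; the robot and the scene stay as the last step left them, time stands still between calls to the robot, and variables do not carry over. Pictures are saved under pics/ and viewed, at most 10 in all, crops included, and the job is handed in when it is done.

Besides the shell and the picture viewer there is one more tool, called after ">>>" as a command line: name --argument value ..., lists and objects as JSON in quotes. carry_out: Moves the arm, as the interface text tells. Its arguments: {"type":"object","properties":{"steps":{"type":"array"},"grip_force":{"type":"number"}},"required":["steps"]}

```bash
mkdir -p pics; cat > h.py <<'E'
import numpy as np, cv2
from cell import telemetry, optics, job, spotter
def snap(n): return optics.snapshot(n)
def ray(p,uv):
    K=np.array(p["camera_matrix"]);R=np.array(p["R"]);t=np.array(p["t"])
    d=R.T@np.linalg.inv(K)@np.array([uv[0],uv[1],1.]); return -R.T@t,d
def atz(p,uv,z):
    c,d=ray(p,uv); return c+d*(z-c[2])/d[2]
def proj(p,X):
    K=np.array(p["camera_matrix"]); x=K@(np.array(p["R"])@np.array(X)+np.array(p["t"])); return x[:2]/x[2]
def rot(q):
    from scipy.spatial.transform import Rotation as R
    return R.from_quat([q[1],q[2],q[3],q[0]])
E
python3 - <<'E'
from h import *
s=telemetry.read_state(); print(s["t"],s["tool_pos"],s["tool_rot"],s["grip_width"],s["contact_force"]); print(rot(s["tool_rot"]).as_matrix().round(3))
H=dict(slicer=0,wheel=.046,wheel_top=.074,stop=0,stop_mark=.055,gauge=0,gauge_mark=.055,mug=0,jar=0,tin=0)
for n in("top","side"):
    p=snap(n); cv2.imwrite(f"pics/{n}0.png",p["pixels"])
    print(n,"cam",ray(p,(0,0))[0].round(3), p["camera_matrix"][0][0])
    for k,z in H.items():
        r=spotter.place_of(k,p)
        print(k,[(round(a["score"],2),np.round(a["position"],1).tolist(),atz(p,a["position"],z).round(4).tolist()) for a in r[:2]])
E
```

```text
0.0 [ 0.3011016  -0.6036181   0.20476779] [-6.25305973e-04  9.73354956e-01  2.29302631e-01 -2.07557686e-04] 0.09404383531002958 [-0.03704563  0.74816966 -0.39024661]
[[ 0.895  0.446 -0.001]
 [ 0.446 -0.895  0.001]
 [-0.    -0.001 -1.   ]]
top cam [ 0.301 -0.08   1.132] 365.3668807363095
slicer [(0.96, [263.2, 204.6], [0.4933, -0.1061, 0.0])]
wheel [(0.58, [266.6, 200.2], [0.4988, -0.1155, 0.046])]
wheel_top [(0.66, [265.7, 197.3], [0.5024, -0.1122, 0.074])]
stop [(0.49, [243.7, 206.4], [0.4884, -0.0448, 0.0]), (0.39, [136.3, 237.2], [0.397, 0.2872, 0.0])]
stop_mark [(0.44, [244.1, 212.5], [0.461, -0.0476, 0.055])]
gauge [(0.59, [235.3, 208.8], [0.4812, -0.0185, 0.0])]
gauge_mark [(0.55, [236.3, 211.9], [0.4631, -0.0244, 0.055])]
mug [(0.89, [360.6, 217.2], [0.4492, -0.4086, 0.0])]
jar [(0.8, [352.7, 162.1], [0.6276, -0.3963, 0.0])]
tin [(0.88, [137.7, 238.2], [0.3939, 0.2827, 0.0])]
side cam [-0.113 -1.408  0.799] 490.2602746656141
slicer [(0.72, [260.1, 206.8], [0.5005, -0.1134, 0.0])]
wheel []
wheel_top []
stop []
stop_mark []
gauge []
gauge_mark []
mug [(0.88, [286.0, 256.2], [0.448, -0.4018, 0.0])]
jar [(0.57, [339.1, 242.3], [0.626, -0.4007, 0.0]), (0.2, [193.2, 167.6], [0.3916, 0.2723, 0.0])]
tin []
```

```bash
python3 - <<'E'
import cv2
a=cv2.imread("pics/top0.png")[160:260,180:310]; cv2.imwrite("pics/top0c.png",cv2.resize(a,None,fx=6,fy=6,interpolation=cv2.INTER_CUBIC))
a=cv2.imread("pics/side0.png"); cv2.imwrite("pics/side0c.png",cv2.resize(a[130:290,150:380],None,fx=3.4,fy=3.4,interpolation=cv2.INTER_CUBIC))
E
```

```text
(no output)
```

View pics/top0c.png

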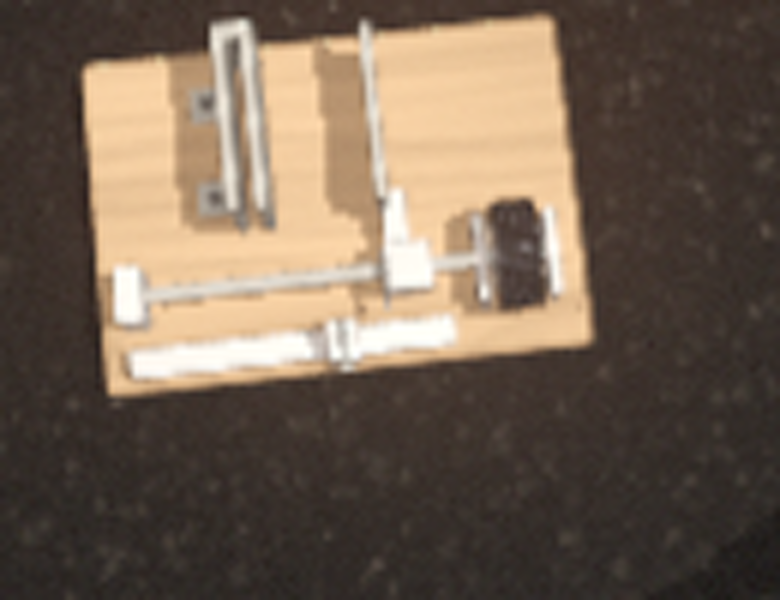

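View pics/side0c.png

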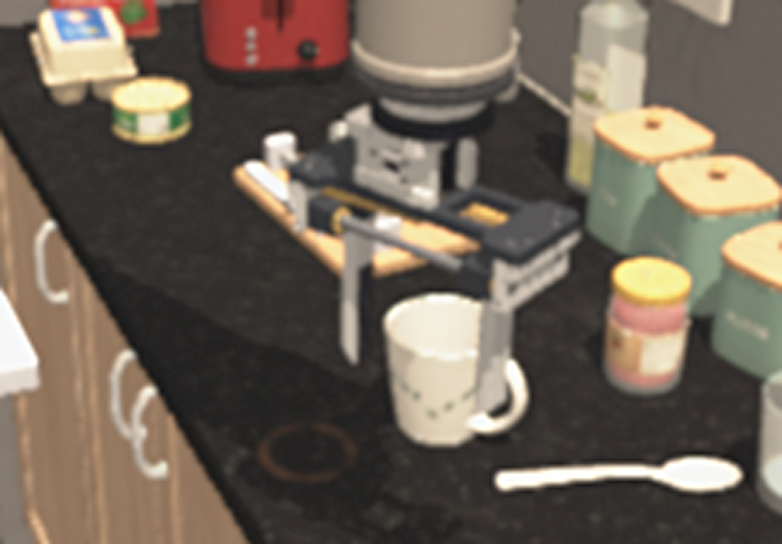

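The top view shows the guide. In full-image pixels the board corners are near (193.7,170.3), (272.2,162.3), (278.7,217.0) and (197.8,225.8). The wheel is near (266,202), the stop nut's line near (244.5,208) and the gauge line near (237,217). In the side view the hand hides the guide.

```bash
cat >> h.py <<'E'
from scipy.optimize import least_squares
def guide(p):
    im=p["pixels"].astype(np.float32)
    g=cv2.GaussianBlur(im[:,:,2],(0,0),0.6)
    B=np.array([[.130,.215],[.130,-.035],[-.045,-.035],[-.045,.215]])
    def W(v,P,z): 
        c,s=np.cos(v[2]),np.sin(v[2]); P=np.atleast_2d(P)
        return np.c_[v[0]+c*P[:,0]-s*P[:,1], v[1]+s*P[:,0]+c*P[:,1], np.full(len(P),z)]
    px=np.array([[193.7,170.3],[272.2,162.3],[278.7,217],[197.8,225.8]])
    f=lambda v:(np.array([proj(p,X) for X in W(v,B,.02)])-px).ravel()
    r=least_squares(f,[.49,-.11,0]); return r.x,r.fun,W
E
python3 - <<'E'
from h import *
p=snap("top"); v,res,W=guide(p); print(v,res.round(1))
print("wheeltop",W(v,[0,0],.074))
print("wheel px",proj(p,W(v,[0,0],.074)[0]))
def toG(X):
    c,s=np.cos(v[2]),np.sin(v[2]); d=X[:2]-v[:2]; return np.array([c*d[0]+s*d[1],-s*d[0]+c*d[1]])*1000
for uv in((244.5,208.5),(237,217)): print(toG(atz(p,uv,.055)))
# wheel: dark pixels
a=p["pixels"][185:225,225:282]; cv2.imwrite("pics/t1.png",cv2.resize(a,None,fx=14,fy=14,interpolation=cv2.INTER_NEAREST))
E
```

```text
[ 0.49229795 -0.11429123  0.09209443] [-0.2  0.1  0.2 -0.   0.3  0.  -0.2 -0.1]
wheeltop [[ 0.49229795 -0.11429123  0.074     ]]
wheel px [266.49252616 200.66630312]
[-13.23479905  66.89859863]
[-36.23781751  91.567943  ]
```

View pics/t1.png

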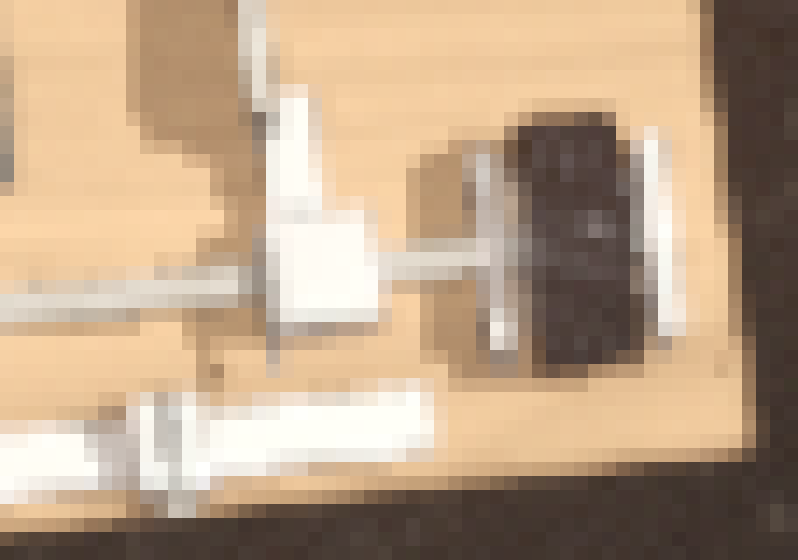

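```bash
cat >> h.py <<'E'
from scipy.spatial.transform import Rotation as Ro
V=np.array([.4923,-.1143,.0921])
def G(x,y,z):
    c,s=np.cos(V[2]),np.sin(V[2]); return np.array([V[0]+c*x-s*y,V[1]+s*x+c*y,z])
def go(X,yaw=V[2]+np.pi/2):
    s=telemetry.read_state(); R=rot(s["tool_rot"])
    c,n=np.cos(yaw),np.sin(yaw); D=Ro.from_matrix(np.array([[c,n,0],[n,-c,0],[0,0,-1]]))
    print("t",s["t"],"pos",s["tool_pos"].round(4),"F",s["contact_force"].round(2))
    print("shift",(R.inv().apply(X-s["tool_pos"])/.8).round(4),"turn",((R.inv()*D).as_rotvec()/2/np.pi).round(4))
E
python3 -c "
from h import *
go(G(-.011,0,.2))"
```

```text
t 1.15 pos [ 0.3013 -0.604   0.2055] F [-0.15 -0.59  0.61]
shift [ 0.474  -0.4461  0.0069] turn [-0.    -0.    -0.191]
```

>>> carry_out --steps '[-1,0.474,-0.446,0.007,0,0,-0.191,-1,0.474,-0.446,0.007,0,0,-0.191,-1,0.474,-0.446,0.007,0,0,-0.191,-1,0.474,-0.446,0.007,0,0,-0.191,-1,0.474,-0.446,0.007,0,0,-0.191]' --grip_force 10

```text
t: 1.65
tool_pos: [0.3881, -0.3675, 0.203]
tool_rot: [0.0, 0.82, 0.572, -0.0]
contact_force: [0.9, -0.0, 0.2]
grip_width: 0.0574
grasp_force: 0.0
```

```bash
python3 -c "
from h import *
go(G(-.011,0,.2))"
```

```text
t 1.65 pos [ 0.3881 -0.3675  0.203 ] F [ 0.86 -0.01  0.24]
shift [0.3361 0.0007 0.0036] turn [ 0.0001  0.0001 -0.0707]
```

>>> carry_out --steps '[-1,0.336,0.001,0.004,0,0,-0.0707,-1,0.336,0.001,0.004,0,0,-0.0707,-1,0.336,0.001,0.004,0,0,-0.0707,-1,0.336,0.001,0.004,0,0,-0.0707,-1,0.336,0.001,0.004,0,0,-0.0707]'

```text
t: 2.15
tool_pos: [0.4765, -0.1337, 0.2002]
tool_rot: [0.0, 0.676, 0.737, 0.0]
contact_force: [-0.3, -0.4, -0.2]
grip_width: 0.0174
grasp_force: 0.0
```

```bash
python3 -c "
from h import *
p=snap('side');cv2.imwrite('pics/s1.png',cv2.resize(p['pixels'][110:270,170:370],None,fx=3.7,fy=3.7,interpolation=cv2.INTER_CUBIC))
p=snap('top');cv2.imwrite('pics/t2.png',p['pixels'])
go(G(-.011,0,.1))"
```

```text
t 2.25 pos [ 0.4781 -0.1293  0.2003] F [ 0.06 -0.41 -0.2 ]
shift [0.0169 0.0054 0.1254] turn [ 0.0003 -0.0002  0.0003]
```

View pics/s1.png

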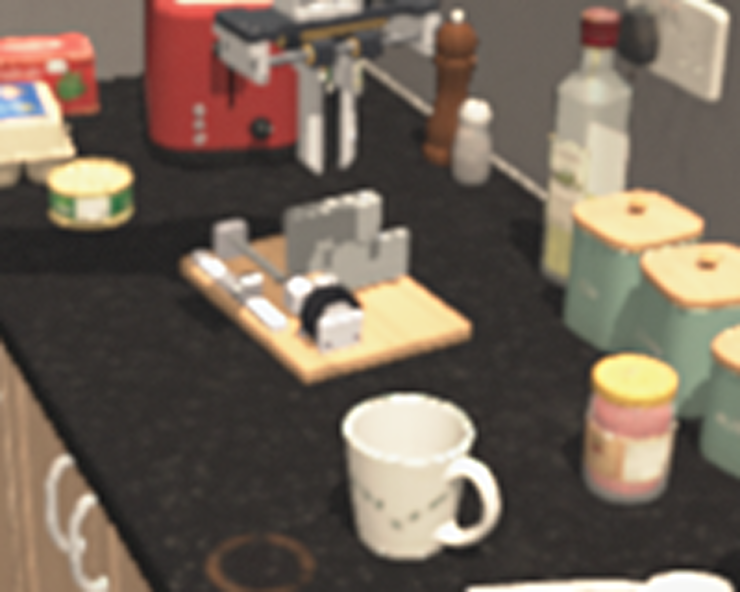

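View pics/t2.png

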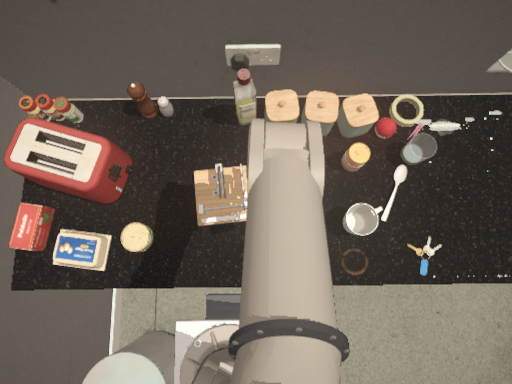

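The side view shows the shut fingers above the wheel area, with the wheel (crop 330,310) and stop unobstructed. In the top view the arm covers the wheel, but the stop/gauge region (columns 195–247) stays visible.

>>> carry_out --steps '[-1,0.017,0.0054,0.06,0,0,0,-1,0.017,0.0054,0.12,0,0,0,-1,0.017,0.0054,0.14,0,0,0,-1,0.017,0.0054,0.14,0,0,0]'

```text
t: 2.65
tool_pos: [0.4776, -0.1214, 0.0857]
tool_rot: [-0.002, 0.676, 0.737, -0.001]
contact_force: [0.4, -0.2, 0.9]
grip_width: 0.0008
grasp_force: 0.0
```

```bash
cat >> h.py <<'E'
def rect(p,z=.055,x0=-.05,x1=.01,y0=.04,y1=.12,m=2000.):
    # rectified view of plane z in guide frame: rows = x (far at top), cols = y (left first); m px per metre
    c=[(x1,y1),(x1,y0),(x0,y0),(x0,y1)]
    src=np.float32([proj(p,G(a,b,z)) for a,b in c]); w,h=int((y1-y0)*m),int((x1-x0)*m)
    return cv2.warpPerspective(p["pixels"],cv2.getPerspectiveTransform(src,np.float32([[0,0],[w,0],[w,h],[0,h]])),(w,h),flags=cv2.INTER_CUBIC)
E
python3 -c "
from h import *
go(G(-.011,0,.085))
p=snap('top');r=rect(p);cv2.imwrite('pics/r1.png',cv2.resize(r,None,fx=5,fy=5,interpolation=cv2.INTER_NEAREST))
print(spotter.place_of('stop_mark',p)[:2],spotter.place_of('gauge_mark',p)[:2])
"
```

```text
t 2.65 pos [ 0.4776 -0.1214  0.0857] F [ 0.39 -0.22  0.89]
shift [0.0072 0.0054 0.0008] turn [-0.0006 -0.0002 -0.0009]
[{'position': [242.0, 212.6], 'score': 0.49}] [{'position': [237.5, 213.3], 'score': 0.6}]
```

View pics/r1.png

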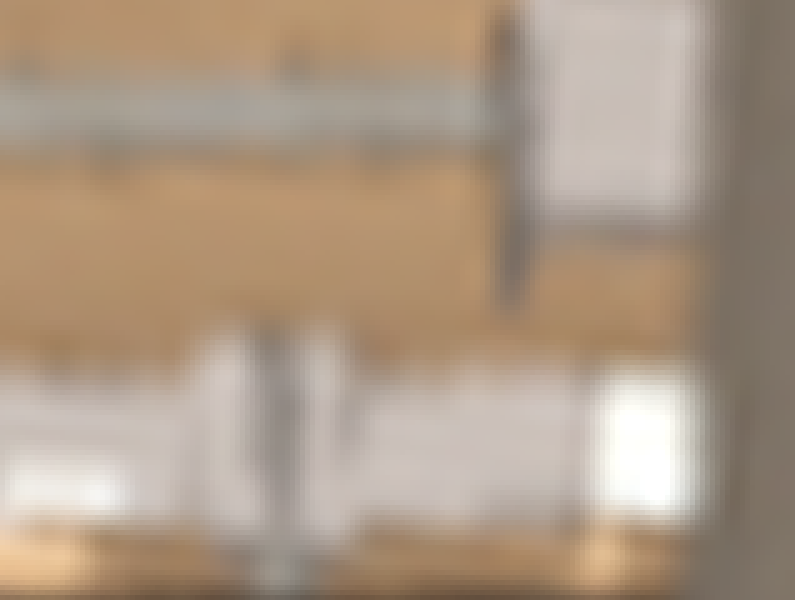

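In the rectified view (10 px/mm), the stop line is at column 508 and the gauge line at about 271. The stop therefore has about 23.7 mm to go, which is about 83 mm of rolling.

>>> carry_out --steps '[-1,0.0072,0.0054,0,0,0,0,-1,0.0072,0.0054,0.01,0,0,0,-1,0.0072,0.0054,0.01,0,0,0]'

```text
t: 3.1
tool_pos: [0.483, -0.1153, 0.0795]
tool_rot: [-0.0, 0.676, 0.737, -0.0]
contact_force: [-0.7, -0.3, 0.5]
grip_width: 0.0001
grasp_force: 0.0
```

```bash
python3 -c "
from h import *
go(G(-.011,0,.070))"
```

```text
t 3.1 pos [ 0.483  -0.1153  0.0795] F [-0.69 -0.34  0.5 ]
shift [ 0.0001 -0.002   0.0119] turn [-0.     -0.     -0.0009]
```

>>> carry_out --steps '[-1,0,-0.002,0.008,0,0,0,-1,0,-0.002,0.012,0,0,0,-1,0,-0.002,0.012,0,0,0]'

```text
t: 3.4
tool_pos: [0.481, -0.1157, 0.0698]
tool_rot: [-0.0, 0.676, 0.737, -0.0]
contact_force: [-1.4, -0.2, 4.2]
grip_width: 0.0003
grasp_force: 2.4
```

>>> carry_out --steps '[-1,0,0.006,0,0,0,0,-1,0,0.013,0,0,0,0,-1,0,0.02,0,0,0,0,-1,0,0.025,0,0,0,0]'

```text
t: 3.8
tool_pos: [0.5023, -0.1138, 0.0706]
tool_rot: [0.0, 0.676, 0.737, 0.0]
contact_force: [-0.2, 0.6, 4.9]
grip_width: 0.0
grasp_force: 2.2
```

>>> carry_out --steps '[-1,0,0.001,0,0,0,0,-1,0,0.002,-0.01,0,0,0,-1,0,0.002,-0.019,0,0,0]'

```text
t: 4.1
tool_pos: [0.5027, -0.1137, 0.0859]
tool_rot: [-0.0, 0.676, 0.737, -0.0]
contact_force: [-1.2, 0.7, 0.8]
grip_width: 0.0003
grasp_force: 0.0
```

```bash
cat >> h.py <<'E'
def marks(tag):
    p=snap('top');r=rect(p);cv2.imwrite(f'pics/{tag}.png',cv2.resize(r,None,fx=5,fy=5,interpolation=cv2.INTER_NEAREST))
    g=r.astype(float).sum(2)/3
    for nm,a,b in(("stop",-.019,-.014),("gauge",-.041,-.031)):
        i0,i1=int((.01-b)*2000),int((.01-a)*2000); q=g[i0:i1].mean(0); q=q-cv2.GaussianBlur(q[None],(0,0),14)[0]
        c=sorted(range(4,156),key=lambda i:q[i])[:1]
        k=c[0]; w=np.clip(-q[k-4:k+5],0,None); print(nm,"y mm",round(120-(np.dot(w,np.arange(k-4,k+5))/w.sum()+.5)/2,2),"depth",round(q[k]))
E
python3 -c "
from h import *
marks('r2');go(G(-.012,0,.080))"
```

```text
stop y mm 74.68 depth -24
gauge y mm 91.85 depth -32
t 4.15 pos [ 0.5033 -0.1138  0.0871] F [ 0.51 -1.21  1.92]
shift [ 0.0005 -0.0288  0.0088] turn [ 0.0002  0.     -0.0009]
```

View pics/r2.png

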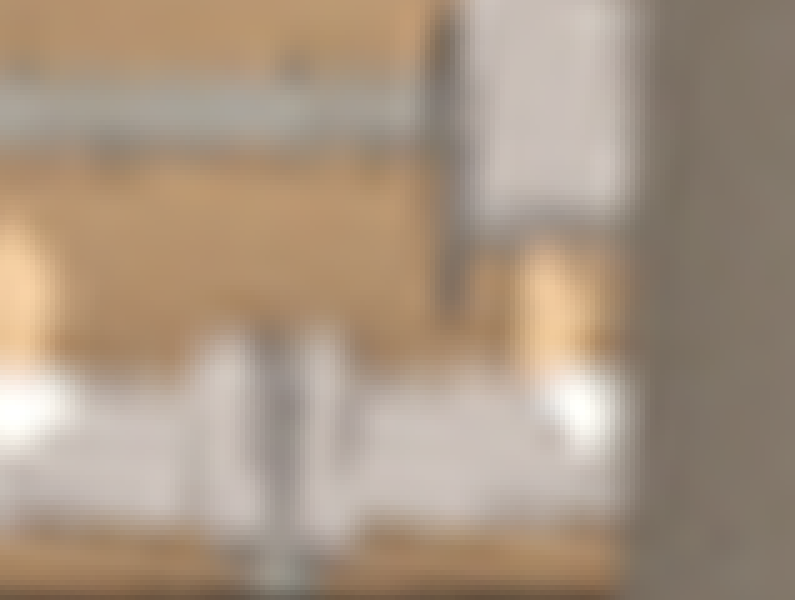

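After stroke 1 the stop line is at column ~450, up from 508, so it moved 5.9 mm with no slip. The gauge line is unchanged. About 17 mm remain, or three more strokes.

>>> carry_out --steps '[-1,0,-0.015,0,0,0,0,-1,0,-0.0288,0,0,0,0,-1,0,-0.0288,0.008,0,0,0,-1,0,-0.0288,0.02,0,0,0,-1,0,-0.0288,0.0212,0,0,0]'

```text
t: 4.65
tool_pos: [0.4794, -0.116, 0.0673]
tool_rot: [-0.001, 0.676, 0.737, -0.0]
contact_force: [-3.6, -3.5, 7.2]
grip_width: 0.0005
grasp_force: 3.6
```

>>> carry_out --steps '[-1,0,0,0,0,0,0,-1,0,0.007,0,0,0,0,-1,0,0.014,0,0,0,0,-1,0,0.021,0,0,0,0,-1,0,0.027,0,0,0,0]'

```text
t: 5.15
tool_pos: [0.5024, -0.1138, 0.0684]
tool_rot: [0.0, 0.676, 0.737, 0.0]
contact_force: [-0.7, -0.9, 6.5]
grip_width: 0.0004
grasp_force: 3.2
```

>>> carry_out --steps '[-1,0,0,0,0,0,0,-1,0,0,-0.01,0,0,0,-1,0,0,-0.02,0,0,0]'

```text
t: 5.45
tool_pos: [0.5013, -0.1136, 0.0845]
tool_rot: [-0.001, 0.676, 0.737, -0.0]
contact_force: [-1.3, -0.6, -0.3]
grip_width: 0.0004
grasp_force: 0.0
```

```bash
python3 -c "
from h import *
marks('r3');go(G(-.012,0,.070))"
```

```text
stop y mm 80.87 depth -22
gauge y mm 91.86 depth -33
t 5.5 pos [ 0.5019 -0.1138  0.0859] F [ 2.09 -0.06  1.47]
shift [ 0.0003 -0.0271  0.0199] turn [ 0.0001 -0.     -0.0009]
```

>>> carry_out --steps '[-1,0,-0.015,0,0,0,0,-1,0,-0.0275,0,0,0,0,-1,0,-0.0275,0.008,0,0,0,-1,0,-0.0275,0.016,0,0,0,-1,0,-0.0275,0.0185,0,0,0]'

```text
t: 6.0
tool_pos: [0.4792, -0.1159, 0.0688]
tool_rot: [-0.0, 0.676, 0.737, -0.0]
contact_force: [-2.6, -1.8, 4.7]
grip_width: 0.0002
grasp_force: 2.9
```

>>> carry_out --steps '[-1,0,0,0,0,0,0,-1,0,0.007,0,0,0,0,-1,0,0.014,0,0,0,0,-1,0,0.021,0,0,0,0,-1,0,0.027,0,0,0,0]'

```text
t: 6.5
tool_pos: [0.502, -0.1138, 0.0699]
tool_rot: [0.0, 0.676, 0.737, 0.0]
contact_force: [-0.4, -0.5, 4.7]
grip_width: 0.0003
grasp_force: 2.5
```

>>> carry_out --steps '[-1,0,0,0,0,0,0,-1,0,0,-0.01,0,0,0,-1,0,0,-0.02,0,0,0]'

```text
t: 6.8
tool_pos: [0.501, -0.1137, 0.0861]
tool_rot: [-0.0, 0.676, 0.737, -0.0]
contact_force: [-0.3, -0.2, -0.8]
grip_width: 0.0005
grasp_force: 0.0
```

```bash
python3 -c "
from h import *
marks('r4');marks('r4');go(G(-.010,0,.070))"
```

```text
stop y mm 87.29 depth -22
gauge y mm 54.71 depth -34
stop y mm 87.26 depth -24
gauge y mm 91.85 depth -32
t 6.9 pos [ 0.5017 -0.114   0.0869] F [-0.62  0.07  0.28]
shift [ 0.0005 -0.0243  0.0211] turn [ 0.0002  0.0001 -0.0009]
```

>>> carry_out --steps '[-1,0,-0.015,0,0,0,0,-1,0,-0.024,0,0,0,0,-1,0,-0.024,0.008,0,0,0,-1,0,-0.024,0.016,0,0,0,-1,0,-0.024,0.02,0,0,0]'

```text
t: 7.4
tool_pos: [0.4818, -0.1157, 0.0689]
tool_rot: [-0.0, 0.676, 0.737, -0.0]
contact_force: [-2.5, -1.3, 6.5]
grip_width: 0.0004
grasp_force: 3.4
```

>>> carry_out --steps '[-1,0,0,0,0,0,0,-1,0,0.006,0,0,0,0,-1,0,0.012,0,0,0,0,-1,0,0.017,0,0,0,0,-1,0,0.0185,0,0,0,0]'

```text
t: 7.9
tool_pos: [0.4976, -0.1142, 0.0698]
tool_rot: [0.0, 0.676, 0.737, 0.0]
contact_force: [0.4, -1.1, 5.4]
grip_width: 0.0004
grasp_force: 3.1
```

>>> carry_out --steps '[-1,0,0.0185,0,0,0,0,-1,0,0,0,0,0,0]'

```text
t: 8.1
tool_pos: [0.5006, -0.1136, 0.0702]
tool_rot: [0.001, 0.676, 0.737, 0.002]
contact_force: [5.5, -1.6, 5.8]
grip_width: -0.0
grasp_force: 3.4
```

That last call had a slip of mine: I sent a shift forward and then back, still in contact. I'll lift and check where it left the stop.

>>> carry_out --steps '[-1,0,0,0,0,0,0,-1,0,0,-0.01,0,0,0,-1,0,0,-0.02,0,0,0,-1,0,0,-0.02,0,0,0]'

```text
t: 8.5
tool_pos: [0.4975, -0.1143, 0.0869]
tool_rot: [0.001, 0.676, 0.737, 0.0]
contact_force: [0.6, 0.4, -1.1]
grip_width: 0.0003
grasp_force: 0.0
```

```bash
python3 -c "
from h import *
marks('r5');marks('r5b');go(G(-.010,0,.070))"
```

```text
stop y mm 90.25 depth -22
gauge y mm 55.13 depth -39
stop y mm 90.25 depth -22
gauge y mm 55.06 depth -35
t 8.6 pos [ 0.497  -0.1144  0.0859] F [-0.07  0.51  0.61]
shift [ 0.0005 -0.0183  0.0199] turn [ 0.0001  0.     -0.001 ]
```

View pics/r5.png

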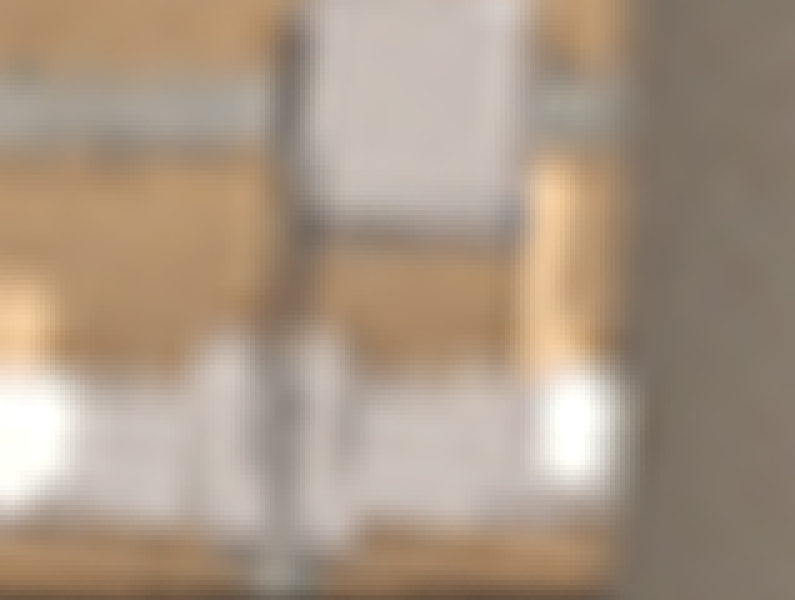

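The stop line is now at column ~285–290 and the gauge line at ~272, so it is slightly short. At 3 mm per pixel I need a sub-pixel measurement, so I'll use raw row centroids.

```bash
python3 -c "
from h import *
ps=[snap('top') for _ in range(6)]
a=np.mean([p['pixels'].astype(float) for p in ps],0)
np.save('r5raw.npy',a); p=ps[-1]
print(a[203:222,229:246].mean(2).round().astype(int))
for x in(-.012,-.018,-.025,-.03,-.035,-.045): print(x,[proj(p,G(x,y,.055)).round(2).tolist() for y in(.0903,.0919)])
"
```

```text
[[145 146 147 147 149 149 135 116 179 190 191 191 191 190 193 150 133]
 [147 147 149 149 149 153 145 118 180 192 191 191 191 190 193 160 158]
 [151 151 155 157 158 160 162 119 182 191 191 191 191 190 193 162 151]
 [157 156 159 160 159 158 158 123 175 190 191 191 190 191 190 160 167]
 [144 135 137 140 139 139 140 128 156 187 192 191 190 189 185 162 202]
 [141 135 140 148 149 150 150 121 140 173 177 174 174 170 166 148 200]
 [149 149 149 149 149 149 148 128 109 133 134 133 138 140 139 140 195]
 [147 147 146 147 146 145 145 124 111 136 141 142 142 144 143 142 194]
 [146 146 144 145 144 143 142 118 112 137 141 140 140 140 139 139 189]
 [142 143 142 141 140 140 136 112 119 143 133 135 136 136 137 137 187]
 [146 138 137 137 137 153 160 127 147 173 138 132 144 147 160 159 191]
 [150 136 134 142 146 180 194 149 153 190 160 157 171 175 189 187 194]
 [208 174 161 170 174 190 193 158 140 183 165 187 193 194 193 194 194]
 [253 211 192 192 192 187 192 159 143 184 168 187 193 193 193 193 193]
 [253 212 192 192 192 183 192 164 144 185 179 192 194 194 194 187 184]
 [242 205 194 194 196 179 192 184 152 185 189 182 180 182 183 164 158]
 [191 175 178 180 183 167 178 180 153 171 177 141 131 136 138 132 139]
 [135 136 132 138 130 132 137 134 146 133 132 130 131 125 121 118 116]
 [139 136 133 130 124 122 119 121 138 118 106 100  95  80  75  65  60]]
-0.012 [[236.65, 208.92], [236.11, 208.97]]
-0.018 [[236.84, 210.9], [236.3, 210.96]]
-0.025 [[237.07, 213.22], [236.53, 213.28]]
-0.03 [[237.23, 214.88], [236.69, 214.94]]
-0.035 [[237.39, 216.54], [236.85, 216.6]]
-0.045 [[237.71, 219.88], [237.17, 219.94]]
```

By row centroids the stop line sits at 236.57 and the gauge line, extrapolated to the same row, at 236.13. The gap is about 1.4 mm, so I'll roll about 5 mm more.

>>> carry_out --steps '[-1,0,-0.006,0,0,0,0,-1,0,-0.006,0.008,0,0,0,-1,0,-0.006,0.016,0,0,0,-1,0,-0.006,0.02,0,0,0,-1,0,-0.006,0.02,0,0,0]'

```text
t: 9.4
tool_pos: [0.492, -0.1148, 0.0692]
tool_rot: [-0.0, 0.676, 0.737, -0.0]
contact_force: [-1.2, -1.2, 7.6]
grip_width: 0.0009
grasp_force: 3.5
```

>>> carry_out --steps '[-1,0,0.003,0,0,0,0,-1,0,0.006,0,0,0,0,-1,0,0.006,0,0,0,0]'

```text
t: 9.7
tool_pos: [0.4974, -0.1143, 0.0696]
tool_rot: [0.0, 0.676, 0.737, 0.0]
contact_force: [0.3, -0.3, 6.4]
grip_width: 0.0007
grasp_force: 3.2
```

>>> carry_out --steps '[-1,0,0,-0.01,0,0,0,-1,0,0,-0.02,0,0,0,-1,0,0,-0.02,0,0,0]'

```text
t: 10.0
tool_pos: [0.4973, -0.1144, 0.0867]
tool_rot: [0.001, 0.676, 0.737, 0.0]
contact_force: [0.3, -1.0, -0.5]
grip_width: 0.0005
grasp_force: 0.0
```

```bash
python3 -c "
from h import *
ps=[snap('top') for _ in range(6)]
a=np.mean([p['pixels'].astype(float) for p in ps],0)
print(a[207:220,232:243].mean(2).round().astype(int))
go(G(0,0,.2))
"
```

```text
[[140 139 139 119 113 182 193 192 190 190 188]
 [148 150 149 133 112 171 179 176 173 173 169]
 [149 149 148 136 102 134 139 134 133 137 139]
 [146 146 145 146 112 135 141 142 142 142 143]
 [144 144 144 143 109 128 140 142 141 140 140]
 [140 141 141 136 111 122 143 133 135 137 137]
 [137 137 153 160 127 147 173 138 132 143 147]
 [143 146 181 194 149 154 190 160 157 172 175]
 [170 174 191 193 158 140 184 166 187 193 193]
 [192 192 187 193 159 144 184 167 187 193 193]
 [193 192 183 192 164 143 185 179 192 194 194]
 [194 195 179 192 185 151 186 190 182 180 181]
 [180 183 167 179 180 154 171 177 142 132 137]]
t 10.3 pos [ 0.4965 -0.1143  0.0855] F [-0.05 -0.18 -0.66]
shift [ 0.0005 -0.0053 -0.1432] turn [-0.0001 -0.     -0.001 ]
```

The stop line is now at 236.13 and the gauge at 236.18 on the same row, so they agree within about 0.2 mm. I'll withdraw the hand upward and to the right for a final check.

>>> carry_out --steps '[-1,0,0,-0.05,0,0,0,-1,0,0,-0.1,0,0,0,-1,0,0,-0.15,0,0,0,-1,-0.05,0,-0.18,0,0,0,-1,-0.1,0,-0.18,0,0,0]'

```text
t: 10.8
tool_pos: [0.5054, -0.1948, 0.2336]
tool_rot: [0.003, 0.675, 0.738, 0.001]
contact_force: [1.4, 0.2, -1.2]
grip_width: 0.0005
grasp_force: 0.0
```

>>> carry_out --steps '[-1,-0.3,0,0,0,0,0,-1,-0.3,0,0,0,0,0,-1,-0.3,0,0,0,0,0,-1,-0.3,0,0,0,0,0,-1,-0.3,0,0,0,0,0]'

```text
t: 11.3
tool_pos: [0.5235, -0.4362, 0.229]
tool_rot: [-0.0, 0.677, 0.736, -0.0]
contact_force: [0.0, 0.3, -0.1]
grip_width: 0.0006
grasp_force: 0.0
```

```bash
python3 -c "
from h import *
ps=[snap('top') for _ in range(4)]
a=np.mean([p['pixels'].astype(float) for p in ps],0)
cv2.imwrite('pics/fin.png',cv2.resize(ps[-1]['pixels'][150:250,180:330],None,fx=5,fy=5,interpolation=cv2.INTER_CUBIC))
print(a[207:220,232:243].mean(2).round().astype(int))
for k in('mug','jar','tin'): print(k,[atz(ps[-1],r['position'],0).round(3) for r in spotter.place_of(k,ps[-1])[:1]])
go(G(0,0,.2))
"
```

```text
[[182 175 147 122 143 240 251 252 251 251 248]
 [148 148 149 133 146 224 233 231 230 228 216]
 [170 175 175 143 135 158 155 140 138 141 138]
 [181 201 203 180 154 155 147 142 142 141 141]
 [143 192 201 200 157 154 145 140 140 139 139]
 [139 189 196 186 145 131 156 136 134 135 136]
 [143 172 201 210 161 188 205 152 131 142 145]
 [152 145 211 248 190 209 220 172 156 169 173]
 [169 172 209 245 192 162 195 170 186 190 191]
 [190 190 194 236 185 148 182 171 186 190 190]
 [198 189 186 214 176 145 182 180 190 192 192]
 [207 193 178 200 186 150 183 187 180 178 179]
 [186 181 165 177 178 152 168 175 140 131 135]]
mug [array([ 0.451, -0.406,  0.   ])]
jar [array([ 0.63, -0.39,  0.  ])]
tin [array([0.388, 0.281, 0.   ])]
t 11.65 pos [ 0.5247 -0.4317  0.2297] F [-0.4   0.68 -0.28]
shift [ 0.3987 -0.0055  0.0373] turn [ 0.     -0.0001 -0.0007]
```

View pics/fin.png

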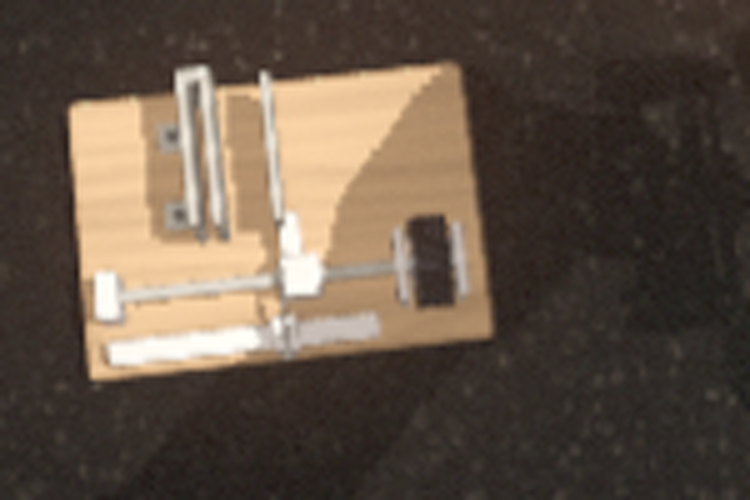

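The final view shows the stop line running straight on into the gauge line at about (283–287, 300–350) in the crop. The loose things are where they were and the hand is clear at z 0.23.

```bash
python3 -c "
from cell import job; print(job.sign_off())"
```

```text
the job is handed in; nothing more can be done
None
```

I rolled the wheel until the stop's index line matched the gauge line to about 0.2 mm (by the top camera), left the hand clear of everything, and handed the job in. One extra forward-and-back roll that I sent by mistake left the stop about 1.4 mm short, and a last short roll corrected that.

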